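# Mount the tube carousel on the blood-tube mixer

## Robot

A 6-joint arm with a two-finger parallel gripper is mounted at the origin on a cart in front of the work surface, level with it; the furniture and walls round the work are solid. World frame = base frame: x ahead of the robot, y to its left, z up, the work surface at z = 0. Lengths are in m, angles in rad, forces in N, time in s.
With the tool pointing down it reaches from about 0.3 to 0.75 m from the base axis. Payload 8.5 kg.
Tool frame: the origin (TCP) lies midway between the tips of the shut fingers; the grasp point (between the pads) lies 19 mm behind it; z points along the fingers, y is the line along which they close (so a half turn about z gives the same grasp; the last joint's range is limited). The gripper opens to 85 mm and grips with 20 to 120 N. Pads are 22 mm wide; open, the fingers measure 114 mm over their backs; the gripper's body (76 mm by 85 mm) begins 54 mm behind the grasp point. The pads swing forward as they close: fully open they stand 13 mm farther back than shut.
Start: joints at [-0.215, 0.381, 1.297, -0, 1.464, -0.215], TCP at [0.55, 0, 0.231] pointing down, gripper open.
Joint ranges: [-3.11, 3.11], [-0.89, 2.33], [0.22, 2.48], [-1.42, 4.56], [0.17, 2.85], [-2.88, 2.88]. Speed limits (rad/s): [2.39, 2.39, 3.14, 3.14, 3.14, 3.14].

## Interface

Orientations are given as a rotation vector (axis times angle).
In Python, from station import get_obs, grab_frame, job_done gives the robot as it stands.
- The arm moves only by the tool play_rows, never from a script. Its argument "targets" is a list of rows, each a list of 2 entries, a list of its own where there are three numbers: the shift along the tool's x, y, z in m, then the turn, a rotation vector about the tool's x, y, z in rad. In form: [[[x, y, z], [wx, wy, wz]], ...]. A call has 1 to 20 rows; each row is the pose to reach, as a shift and turn from the pose commanded when the call began, along the tool's axes at that moment; what a row does not reach only later rows make up. A row lasts 1/8 s, in which the tool goes at most 62.5 mm and 10.7 degrees, less where a joint would pass 70% of its speed; a pose out of reach is approached as far as the arm can. A call with a gripper value outside its range is refused whole. "jaw" is the opening, from 0 (shut) to 1 (fully open), set as the call begins (left out, the last holds). The fingers move at their own pace and stop on an object; "newtons" is the grip in N (left out, the last holds). Time passes only in rows, so rows that repeat a pose let the fingers close. It gives the time, the measured TCP pose, the force, the opening and the grip force at its end, in the units of the state.
- get_obs(): the state, without advancing time (a new reading comes with each control period).
- grab_frame(name): name is "scene" or "side" or "wrist"; returns a dict with "pixels" (400x640x3 uint8, red, green, blue), "range_z" (400x640 float32, m along the optical axis (not along the pixel's ray), 0 where there is no reading), "fx", "fy", "cx", "cy" (pixels), "eye" and "rotation" of the camera in the world; the wrist camera has in their place "T_tool_cam" (4x4, takes a point from camera to tool coordinates, whose origin is the TCP and whose axes are the flange's). Camera axes: x right, y up, looking along -z (the intrinsics and any distortion apply to the point x, -y, -z); pixel columns grow to the right and rows downward; lengths in m; the calibration is good to about 2 mm. A picture is of the moment at which its call begins: read the wrist's pose just before it.
- job_done(): hands the job in; it is judged then, once.
The state is a dict: "t": time; "joint_positions": joint angles; "qd": joint speeds; "joint_torque": joint torques, N m; "position": TCP position; "tool_rot": TCP orientation; "force": force on the tool from outside, world axes, zero at the start; "moment": the same for the moment, N m; "opening": opening from 0.0 (shut) to 1.0 (fully open); "finger_force": force on a finger pad.
Only numpy, scipy, OpenCV 4.12 (cv2) and the standard library are available. Lean on these libraries where they do the work, as an engineer would, in place of code of your own. Each camera call takes 0.05 s, during which the arm holds its last target. There are 200 camera calls.

## Task

Put the empty blue tube carousel back on the tube mixer: slide its hub over the upright spindle and let go, so that it stands loose on the shaft by its own weight. Then turn it on the shaft until the slots in the hub drop over the drive keys, and press it straight down until it is fully home on the metal flange. Do not force it, and leave the cup, bottle and tape beside it where they are.

Things in the scene. Friction and masses are not known exactly. Their poses are not given: they have to be found in the camera images.
- carousel_centre (a point): Blue tube carousel, loose, standing on the table, about 0.2 kg, 113 mm across, 76 mm tall; point on its axis half-way up (38 mm above the underside), z up. Six cups (21 mm outside diameter, from the underside to 42 mm above it) stand on a circle of radius 46 mm at 0, 60, 120, 180, 240, 300 degrees from its x axis; a thin web joins them, and outside radius 46 mm the gaps between cups are open.
- carousel_knob (a point): Black ribbed knob of the carousel, 38 mm in diameter over the ribs, 26 mm tall, closed and flat on top; point on the axis half-way up the knob, 63 mm above the underside (13 mm below the knob's top, 21 mm above the cups' rims). Axes as carousel_centre.
- hub_mouth (a point): Open lower end of the carousel's white hub sleeve (36 mm across), on the axis, level with the underside; axes as carousel_centre. Blind bore 18.4 mm in diameter, 66 mm deep. Three slots 8 mm wide, open at the bottom and 30 mm high, cut the sleeve from the bore outwards at 0, 120 and 240 degrees from its x axis.
- spindle_seat (a point): Centre of the top of the metal flange (radius 22 mm) on the mixer, 50 mm above the table, on the spindle axis, z up: the hub's underside rests here when home. The mixer is a fixed round white base, radius 72 mm, 44 mm high, black control panel towards its -x. The spindle is stiff to turn (0.08 N m): a loose carousel turns on it at under 1 N at a cup. More than 75 N on it is forcing.
- spindle_tip (a point): Top of the steel spindle, 60 mm above spindle_seat. The shaft is 16 mm in diameter up to 50 mm above the seat and tapers from there to 8 mm at the top.
- spindle_keys (a point): Point on the spindle axis, 22 mm above spindle_seat, at mid-height of three brass drive keys on the shaft: 5 mm wide, 5 mm high, flat on top, 120 degrees apart, reaching 16 mm from the axis. Where they point differs every time and is not given by these axes. A hub with its slots off the keys stands on them, underside 24.5 mm above the seat; once within about 5 degrees it falls about 11 mm by its own weight.
- spindle_balls (a point): Point on the spindle axis at the height of three spring balls, 8 mm above spindle_seat, which stick 3 mm out of the shaft. The hub, once its slots are over the keys, rests on them with its underside about 14 mm above the seat, and takes a push of about 13 N to pass them and go down to the seat, where it stays.
- specimen_cup: Bystander: specimen cup with white lid, diameter 55 mm, 72 mm tall, standing; origin at the centre of its underside. Leave it where it is.
- dropper_bottle: Bystander: brown dropper bottle with black top, diameter 33 mm, 106 mm tall, standing; origin at the centre of its underside. Leave it where it is.
- tape_roll: Bystander: roll of tan tape lying flat, diameter 58 mm, 19 mm tall; origin at the centre of its underside. Leave it where it is.
Things that resemble listed ones, but are neither listed nor needed, are in the scene too. There is more than one size of the part that bears spindle_seat; the job needs the larger.

How it is judged:
By the outcome, as a careful person would: the job done as asked, in the order asked, and still so for the second after the job is handed in, with the robot touching nothing.
It also fails if it takes over 67 s, if anything falls off the work surface, if the arm or the gripper's body presses on something with over 40 N, if the wrist force passes 120 N, or if a joint passes its speed limit or range.

## Working session

There is one attempt and no reset: what is moved stays moved. The work goes in short steps, Python scripts to look and compute and a tool call to move; the robot and the scene stay as the last step left them, time stands still between calls to the robot, and variables do not carry over. Pictures are saved under pics/ and viewed, at most 10 in all, crops included, and the job is handed in when it is done.

Besides the shell and the picture viewer there is one more tool, called in YAML: its name, and indented under it one key for each argument. play_rows: Moves the arm, as the interface text tells. Its arguments: {"type":"object","properties":{"targets":{"type":"array","items":{"type":"array"}},"jaw":{"type":"number"},"newtons":{"type":"number"}},"required":["targets"]}

```bash
mkdir -p pics; cat > h.py <<'E'
import numpy as np, cv2
from station import get_obs, grab_frame, job_done
from scipy.spatial.transform import Rotation as R
def cam(name):
    o=get_obs(); f=grab_frame(name)
    if name=="wrist":
        T=np.eye(4);T[:3,:3]=R.from_rotvec(o["tool_rot"]).as_matrix();T[:3,3]=o["position"]
        T=T@np.array(f["T_tool_cam"]);f["eye"]=T[:3,3];f["rotation"]=T[:3,:3]
    return f
def cloud(f):
    z=f["range_z"];v,u=np.mgrid[:z.shape[0],:z.shape[1]]
    p=np.stack([(u-f["cx"])/f["fx"]*z,-(v-f["cy"])/f["fy"]*z,-z],-1)
    p=p@np.array(f["rotation"]).T+np.array(f["eye"]); p[z==0]=np.nan
    return p
def save(f,n,crop=None,s=1):
    im=f["pixels"][:,:,::-1]
    if crop: im=im[crop[1]:crop[3],crop[0]:crop[2]]
    cv2.imwrite("pics/"+n,cv2.resize(im,None,fx=s,fy=s,interpolation=cv2.INTER_CUBIC))
E
python3 - <<'E'
from h import *
o=get_obs();print(o)
for n in("scene","side"):
    f=cam(n);save(f,n+"0.png");np.save(n+".npy",cloud(f));print(n,f["eye"],[k for k in f])
    np.save(n+"_rgb.npy",f["pixels"])
E
```

```text
{'t': 0.0, 'joint_positions': array([-2.15317788e-01,  3.81199819e-01,  1.29826817e+00, -2.88825210e-05,
        1.46358338e+00, -2.15291594e-01]), 'qd': array([ 0.00027762, -0.00074707, -0.00149094,  0.00038575,  0.00096628,
        0.00101925]), 'joint_torque': array([-1.00240642e-03, -4.48466885e+01, -2.31285810e+01, -2.87182611e-04,
        4.73836102e-03,  1.77242771e-05]), 'position': array([5.49706587e-01, 4.44839020e-05, 2.30707225e-01]), 'tool_rot': array([-2.22060953e+00, -2.22055828e+00,  1.27414081e-03]), 'force': array([ 0.06051667,  0.31000225, -0.34747685]), 'moment': array([ 0.00871208, -0.03957914, -0.00676268]), 'finger_force': 0.0, 'opening': 0.9994099131507331}Traceback (most recent call last):
  File "<stdin>", line 4, in <module>
  File "h.py", line 13, in cloud
    p=p@np.array(f["rotation"]).T+np.array(f["eye"]); p[z==0]=np.nan
      ~~~~~~~~~~~~~~~~~~~~~~~~~~~^~~~~~~~~~~~~~~~~~~
ValueError: operands could not be broadcast together with shapes (400,640) (3,)
```

```bash
sed -i 's/np.array(f\["rotation"\]).T/(f["rotation"] if np.ndim(f["rotation"])==2 else R.from_rotvec(f["rotation"]).as_matrix()).T/' h.py
python3 - <<'E'
from h import *
for n in("scene","side"):
    f=cam(n);print({k:v for k,v in f.items() if k not in("pixels","range_z")});save(f,n+"0.png");np.save(n+".npy",cloud(f))
    np.save(n+"_rgb.npy",f["pixels"])
E
```

```text
{'fx': 402.58017533082347, 'fy': 402.58017533082347, 'cx': 311.61432019195206, 'cy': 201.563885818184, 'eye': array([-0.142296  , -0.42860753,  0.93201348]), 'rotation': array([ 0.66440229, -0.39771616, -1.07822771])}
{'fx': 473.6221683089929, 'fy': 473.6221683089929, 'cx': 321.0200643195907, 'cy': 199.84975795505696, 'eye': array([0.57122483, 0.99130177, 0.57283542]), 'rotation': array([0.0247372 , 1.70817343, 2.59262428])}
```

View pics/scene0.png

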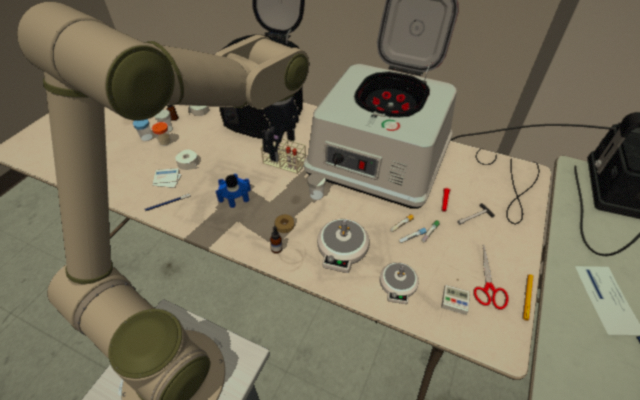

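View pics/side0.png

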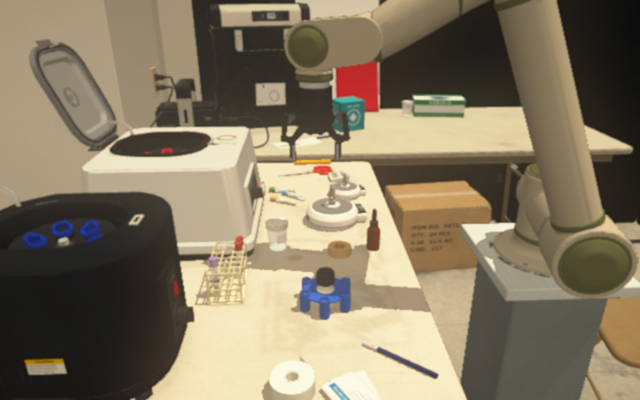

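The scene view shows the carousel at (233,190), the larger mixer at (343,240) with the smaller one at (400,280), the tape at (284,223), the bottle at (276,240) and the cup at (316,188). The side view shows the same carousel at (325,292) and the large mixer at (332,212).

```bash
python3 - <<'E'
from h import *
def circ(P):
    A=np.c_[2*P,np.ones(len(P))];s=np.linalg.lstsq(A,(P**2).sum(1),rcond=None)[0]
    return s[:2],np.sqrt(s[2]+s[:2]@s[:2])
pix={"scene":dict(car=(233,183),mix=(343,240),tape=(284,223),bot=(276,240),cup=(316,180),small=(400,280)),
 "side":dict(car=(325,280),mix=(332,212),tape=(339,250),bot=(373,235),cup=(278,235))}
for n in pix:
    p=np.load(n+".npy");rgb=np.load(n+"_rgb.npy").astype(int)
    for k,(u,v) in pix[n].items():
        w=p[v-8:v+9,u-8:u+9].reshape(-1,3);print(n,k,np.nanmedian(w,0).round(3),"max z",np.nanmax(w[:,2]).round(3))
    q=p.reshape(-1,3);c=rgb.reshape(-1,3);ok=np.isfinite(q).all(1)
    blue=ok&(c[:,2]>c[:,0]+50)&(c[:,2]>90)&(q[:,2]>.01)&(q[:,2]<.06)&(q[:,0]<.75)&(q[:,0]>.2)
    ctr=np.nanmedian(p[pix[n]["car"][1]-6:pix[n]["car"][1]+7,pix[n]["car"][0]-6:pix[n]["car"][0]+7].reshape(-1,3),0)[:2]
    near=ok&(np.hypot(*(q[:,:2]-ctr).T)<.09)
    rim=near&(q[:,2]>.035)&(q[:,2]<.048);knob=near&(q[:,2]>.07)&(q[:,2]<.082)
    print("rim mean",q[rim,:2].mean(0),rim.sum(),"bbox",q[rim].min(0),q[rim].max(0));print("knobtop",q[knob].mean(0),knob.sum(),q[knob].min(0),q[knob].max(0))
    m=np.nanmedian(p[pix[n]["mix"][1]-8:pix[n]["mix"][1]+9,pix[n]["mix"][0]-8:pix[n]["mix"][0]+9].reshape(-1,3),0)[:2]
    nm=ok&(np.hypot(*(q[:,:2]-m).T)<.1)
    top=nm&(q[:,2]>.038)&(q[:,2]<.047); print("mixtop bbox",q[top].min(0),q[top].max(0),circ(q[top][cv2.convexHull(q[top,:2].astype(np.float32),returnPoints=False)[:,0],:2]))
    sp=nm&(q[:,2]>.085)&(q[:,2]<.125); print("spindle",q[sp].mean(0),sp.sum(),q[sp,2].max() if sp.any() else 0)
E
```

```text
scene car [0.533 0.183 0.043] max z 0.077
scene mix [ 0.483 -0.208  0.044] max z 0.075
scene tape [ 0.488 -0.019  0.016] max z 0.099
scene bot [ 0.405 -0.04   0.034] max z 0.088
scene cup [ 0.643 -0.051  0.068] max z 0.074
scene small [ 0.436 -0.385  0.03 ] max z 0.054
rim mean [0.52885971 0.18293428] 161 bbox [0.48390128 0.13210077 0.03500479] [0.58807873 0.24286432 0.04713129]
knobtop [0.53420342 0.18665503 0.07330987] 80 [0.51709809 0.16961547 0.07005921] [0.55324096 0.20304786 0.07729636]
mixtop bbox [ 0.41017802 -0.26658853  0.03801196] [ 0.56108275 -0.13520586  0.04699781] (array([ 0.48967705, -0.20171378]), np.float64(0.06880012962117407))
spindle [ 0.49539749 -0.20172969  0.09814481] 43 0.11048110755669505
side car [0.536 0.202 0.063] max z 0.077
side mix [ 0.5   -0.154  0.044] max z 0.052
side tape [0.493 0.004 0.017] max z 0.021
side bot [ 0.409 -0.027  0.034] max z 0.06
side cup [ 0.638 -0.029  0.043] max z 0.07
rim mean [0.53540167 0.19931897] 585 bbox [0.48343612 0.14810939 0.03501616] [0.58534874 0.24634345 0.04730205]
knobtop [0.53448156 0.19242209 0.07474669] 166 [0.51732654 0.17224905 0.07003218] [0.5512264  0.20710401 0.07715586]
mixtop bbox [ 0.40982391 -0.25273522  0.0380347 ] [ 0.56102737 -0.12936394  0.04688648] (array([ 0.48923614, -0.19268619]), np.float64(0.06851080141835576))
spindle [ 0.49699504 -0.19500494  0.09738815] 53 0.11110988033176467
```

```bash
python3 - <<'E'
from h import *
f=cam("wrist");print(np.round(f["T_tool_cam"],3),f["fx"],f["fy"],f["cx"],f["cy"],{k for k in f})
p=cloud(f);print(f["eye"]);
for v in range(20,400,60): print([p[v,u].round(3).tolist() for u in (30,320,610)])
E
```

```text
[[ 0.     0.957  0.29   0.073]
 [ 1.    -0.001  0.    -0.   ]
 [ 0.001  0.29  -0.957 -0.144]
 [ 0.     0.     0.     1.   ]] 297.52439808037013 297.52439808037013 320.6450726923399 198.73318022391555 {'pixels', 'cy', 'eye', 'rotation', 'T_tool_cam', 'fy', 'range_z', 'fx', 'cx'}
[0.5495723  0.07337233 0.37465704]
[[-0.413, 0.353, -0.736], [0.548, 0.159, 0.036], [0.869, 0.167, 0.002]]
[[0.108, 0.115, -0.109], [0.548, 0.105, 0.002], [0.887, 0.105, 0.001]]
[[0.109, 0.028, -0.081], [0.548, 0.036, 0.001], [0.907, 0.036, 0.001]]
[[0.149, -0.047, -0.016], [0.548, -0.042, 0.001], [0.748, 0.013, 0.179]]
[[0.141, -0.13, 0.001], [0.548, -0.129, 0.001], [0.724, -0.014, 0.213]]
[[-0.748, -0.83, -0.736], [0.548, -0.194, 0.045], [0.725, -0.049, 0.223]]
[[0.48, 0.011, 0.319], [0.549, 0.011, 0.319], [0.619, 0.011, 0.319]]
```

play_rows:
  targets:
    - [[-0.06,-0.015,0],[0,0,0]]
    - [[-0.12,-0.03,0],[0,0,0]]
    - [[-0.16,-0.05,0],[0,0,0]]
    - [[-0.2,-0.055,0],[0,0,0]]
    - [[-0.2,-0.055,0],[0,0,0]]
    - [[-0.2,-0.055,0],[0,0,0]]
  jaw: 1

```text
t: 0.95
position: [0.495, -0.1995, 0.2312]
tool_rot: [-2.221, -2.221, -0.0]
force: [0.2, -0.2, 0.1]
opening: 0.997
finger_force: 0.0
```

```bash
python3 - <<'E'
from h import *
f=cam("wrist");print(get_obs()["position"]);save(f,"w1.png");p=cloud(f);np.save("w1.npy",p)
for v in range(20,400,60): print([p[v,u].round(3).tolist() for u in (30,320,610)])
E
```

```text
[ 0.49508065 -0.19916087  0.23124446]
[[0.15, -0.026, -0.023], [0.494, -0.037, 0.02], [0.705, -0.064, 0.13]]
[[0.149, -0.094, -0.004], [0.494, -0.094, 0.001], [0.704, -0.106, 0.144]]
[[-0.577, -0.237, -0.736], [0.494, -0.159, 0.046], [0.708, -0.148, 0.152]]
[[-0.645, -0.469, -0.738], [0.494, -0.228, 0.045], [0.708, -0.191, 0.165]]
[[-0.719, -0.731, -0.738], [0.494, -0.329, 0.001], [0.717, -0.237, 0.17]]
[[-0.806, -1.031, -0.74], [0.493, -0.428, 0.002], [0.72, -0.284, 0.18]]
[[0.425, -0.188, 0.32], [0.494, -0.19, 0.318], [0.564, -0.189, 0.319]]
```

View pics/w1.png

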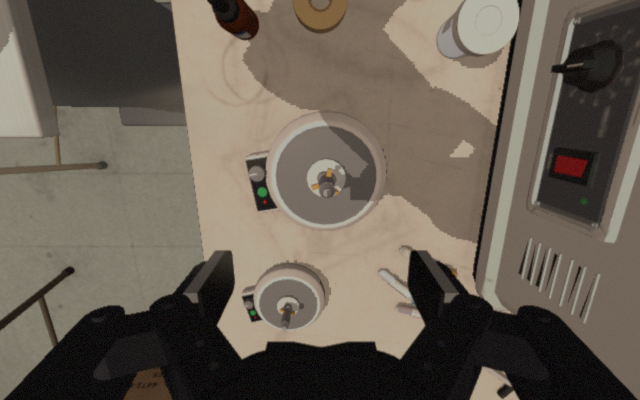

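The wrist view shows the large mixer centred near (325,172), with its spindle and brass keys around (325,182), and the fingers at the lower left and right. I'll enlarge and rectify the key region.

```bash
cat >> h.py <<'E'
def rect(f,c,z,half,px):
    """top-down image of the plane at height z; image right = +x, up = +y"""
    n=int(2*half*px)
    j,i=np.meshgrid(np.arange(n),np.arange(n))
    P=np.stack([c[0]-half+j/px,c[1]+half-i/px,np.full(j.shape,z)],-1)
    Rm=f["rotation"] if np.ndim(f["rotation"])==2 else R.from_rotvec(f["rotation"]).as_matrix()
    q=(P-f["eye"])@Rm
    u=f["cx"]+f["fx"]*q[...,0]/-q[...,2]; v=f["cy"]-f["fy"]*q[...,1]/-q[...,2]
    return cv2.remap(f["pixels"][:,:,::-1],u.astype(np.float32),v.astype(np.float32),cv2.INTER_CUBIC)
E
python3 - <<'E'
from h import *
f=cam("wrist");p=cloud(f);q=p.reshape(-1,3);q=q[np.isfinite(q).all(1)]
c=np.array([.496,-.197])
d=np.hypot(*(q[:,:2]-c).T)
for a,b,r in((.0425,.0485,.09),(.0487,.054,.026),(.066,.08,.03),(.085,.104,.025),(.104,.118,.025)):
    s=q[(q[:,2]>a)&(q[:,2]<b)&(d<r)]
    if len(s)>3:
        (m,n),rad=cv2.minEnclosingCircle(s[:,:2].astype(np.float32)); print(a,b,len(s),"circle",round(m,4),round(n,4),round(rad,4),"mean",s.mean(0).round(4))
A=rect(f,c,.0745,.03,9000);B=rect(f,c,.05,.03,9000)
for im in(A,B):
    for k in range(0,540,90): cv2.line(im,(k,0),(k,6),(0,255,0),1);cv2.line(im,(0,k),(6,k),(0,255,0),1)
out=np.hstack([A,B])[:, :];cv2.imwrite("pics/keys.png",cv2.resize(out,(800,400)))
E
```

```text
0.0425 0.0485 8356 circle 0.491 -0.2012 0.0728 mean [ 0.4997 -0.1965  0.0455]
0.0487 0.054 668 circle 0.4999 -0.1998 0.0219 mean [ 0.4998 -0.1946  0.0511]
0.066 0.08 139 circle 0.5 -0.1998 0.016 mean [ 0.4986 -0.1972  0.075 ]
0.085 0.104 118 circle 0.4999 -0.2001 0.0082 mean [ 0.4998 -0.1958  0.098 ]
0.104 0.118 150 circle 0.4996 -0.2001 0.0069 mean [ 0.4998 -0.1989  0.1088]
```

View pics/keys.png

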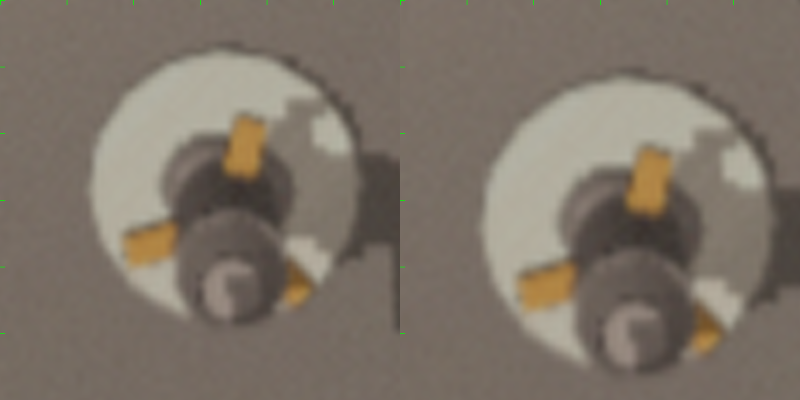

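The rectified view (6.67 px/mm) shows the brass keys with outer ends at about (252,117), (125,248) and (303,292). With the spindle axis at (0.500,-0.200), that puts the keys at about 76°, 196° and 316°. Next is a look at the carousel from above.

play_rows:
  targets:
    - [[0.05,0.005,0],[0,0,0]]
    - [[0.11,0.012,0],[0,0,0]]
    - [[0.17,0.018,0],[0,0,0]]
    - [[0.23,0.024,0],[0,0,0]]
    - [[0.29,0.03,0],[0,0,0]]
    - [[0.35,0.036,0],[0,0,0]]
    - [[0.39,0.039,0],[0,0,0]]
    - [[0.39,0.039,0],[0,0,0]]
    - [[0.39,0.039,0],[0,0,0]]

```text
t: 2.17
position: [0.5336, 0.1902, 0.2313]
tool_rot: [2.22, 2.223, -0.001]
force: [-0.2, -0.7, 0.2]
opening: 1.001
finger_force: 0.0
```

```bash
python3 - <<'E'
from h import *
f=cam("wrist");p=cloud(f);q=p.reshape(-1,3);print(get_obs()["position"])
rgb=f["pixels"].reshape(-1,3).astype(int)
ok=np.isfinite(q).all(1);c=np.array([.534,.191]);d=np.hypot(*(q[:,:2]-c).T);ok&=d<.08
k=q[ok&(q[:,2]>.07)&(q[:,2]<.08)];(m,n),r=cv2.minEnclosingCircle(k[:,:2].astype(np.float32));print("knob",m,n,r,len(k))
s=q[ok&(q[:,2]>.036)&(q[:,2]<.047)&(d>.03)];(m2,n2),r2=cv2.minEnclosingCircle(s[:,:2].astype(np.float32));print("rims",m2,n2,r2,len(s))
c=np.array([m,n]);d=q[:,:2]-c;
w=ok&(np.hypot(*d.T)>.022)&(np.hypot(*d.T)<.034);print("web z hist",np.histogram(q[w,2],bins=np.arange(-.002,.06,.004)))
d=s[:,:2]-c;d=d[np.hypot(*d.T)>.03];a=np.arctan2(d[:,1],d[:,0]);print("cup phase mod60",np.degrees(np.angle(np.exp(6j*a).mean()))/6)
a60=np.degrees(a)%360;print(np.histogram(a60,bins=np.arange(0,361,10))[0])
A=rect(f,c,.042,.065,4600);A=cv2.resize(A,(600,600))
cv2.imwrite("pics/car.png",A)
E
```

```text
[0.53379944 0.18959115 0.23138998]
knob 0.5367305278778076 0.1882578432559967 0.018794775009155273 928
rims 0.5366759300231934 0.18820203840732574 0.056292690336704254 2080
web z hist (array([   0,    0,    0,    0,    0,    0,    0,    0,    5, 1324,    8,
          0,    0,    0,    0]), array([-0.002,  0.002,  0.006,  0.01 ,  0.014,  0.018,  0.022,  0.026,
        0.03 ,  0.034,  0.038,  0.042,  0.046,  0.05 ,  0.054,  0.058]))
cup phase mod60 25.466993610774566
[44 68 66 83 46 51 50 70 63 65 38 45 40 68 60 70 41 35 34 67 73 76 48 26
 43 73 71 75 30 33 42 71 77 72 44 45]
```

View pics/car.png

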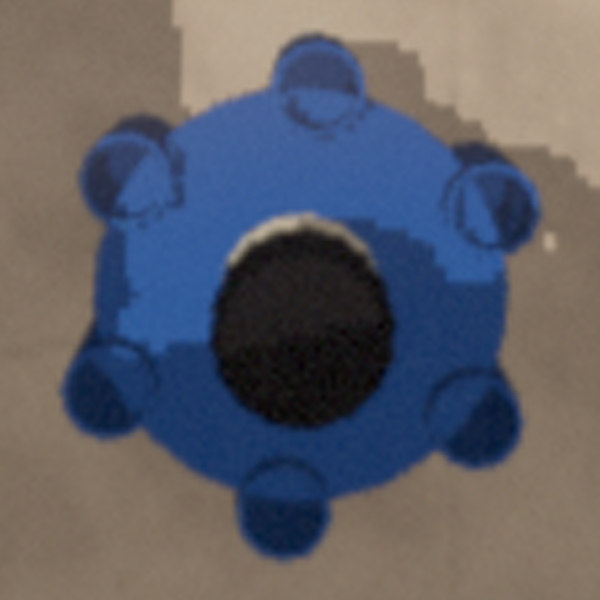

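The top view shows the knob centred at (0.5367,0.1882), with cups at for example (320,82) and (490,205), so the cup phase is about 25.5° mod 60. The gaps lie near 0° and 180°, so the current finger direction suits. Now to grasp the knob.

play_rows:
  targets:
    - [[-0.001,0.003,0.04],[0,0,0]]
    - [[-0.0015,0.003,0.09],[0,0,0]]
    - [[-0.0015,0.003,0.13],[0,0,0]]
    - [[-0.0015,0.003,0.16],[0,0,0]]
    - [[-0.0015,0.003,0.178],[0,0,0]]
    - [[-0.0015,0.003,0.187],[0,0,0]]
    - [[-0.0015,0.003,0.187],[0,0,0]]

```text
t: 3.1
position: [0.5371, 0.188, 0.0444]
tool_rot: [-2.222, -2.22, 0.0]
force: [0.3, 0.0, -0.0]
opening: 0.999
finger_force: 0.0
```

play_rows:
  targets:
    - [[0,0,0],[0,0,0]]
    - [[0,0,0],[0,0,0]]
    - [[0,0,0],[0,0,0]]
    - [[0,0,0],[0,0,0]]
    - [[0,0,0],[0,0,0]]
    - [[0,0,0],[0,0,0]]
  jaw: 0.2
  newtons: 40

```text
t: 3.85
position: [0.5373, 0.1885, 0.045]
tool_rot: [2.221, 2.221, 0.002]
force: [-0.9, -1.2, 6.1]
opening: 0.41
finger_force: 40.3
```

play_rows:
  targets:
    - [[0,0,-0.005],[0,0,0]]
    - [[0,0,-0.03],[0,0,0]]
    - [[0,0,-0.07],[0,0,0]]
    - [[0,0,-0.11],[0,0,0]]
    - [[0,0,-0.14],[0,0,0]]
    - [[0,0,-0.14],[0,0,0]]
    - [[0,0,-0.14],[0,0,0]]

```text
t: 4.72
position: [0.5363, 0.1884, 0.1828]
tool_rot: [-2.22, -2.22, 0.003]
force: [0.3, -0.3, -2.5]
opening: 0.411
finger_force: 40.4
```

```bash
python3 - <<'E'
from h import *
o=get_obs();print(o["position"],o["force"])
f=cam("wrist");p=cloud(f);q=p.reshape(-1,3);T=o["position"]
d=q[:,:2]-T[:2];ok=np.isfinite(q).all(1)&(np.hypot(*d.T)<.08)
c=f["pixels"].reshape(-1,3).astype(int);b=ok&(c[:,2]>c[:,0]+25)&(np.hypot(*d.T)>.022)
z=q[b,2];print("web z",np.percentile(z,[5,25,50,75,95]))
w=q[b];A=np.c_[w[:,:2],np.ones(len(w))];m=(np.abs(z-np.median(z))<.006);s=np.linalg.lstsq(A[m],w[m,2],rcond=None)[0];print("tilt",s)
f=cam("side");save(f,"side1.png",(220,180,460,330),3);
E
```

```text
[0.53627337 0.18838933 0.18280562] [ 0.29039887 -0.34899916 -2.53441151]
web z [0.15299025 0.17326934 0.17398402 0.17481778 0.18104107]
tilt [-0.00313394 -0.00248066  0.17635249]
```

View pics/side1.png

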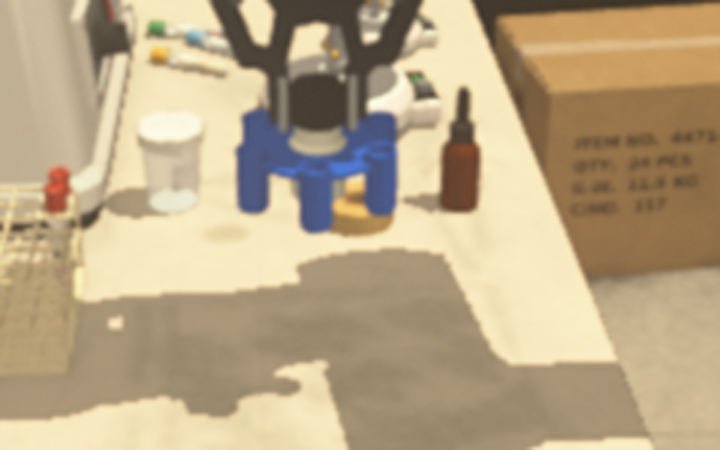

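The side view shows the carousel hanging level in the fingers, with its underside clear of the table and the cup and bottle untouched. Carrying it over to the spindle, turned +20.5° so its slots stay off the keys.

play_rows:
  targets:
    - [[-0.03,-0.003,0],[0,0,0]]
    - [[-0.08,-0.008,0],[0,0,-0.05]]
    - [[-0.13,-0.013,0],[0,0,-0.1]]
    - [[-0.18,-0.018,0],[0,0,-0.15]]
    - [[-0.23,-0.022,0],[0,0,-0.2]]
    - [[-0.28,-0.027,0],[0,0,-0.25]]
    - [[-0.33,-0.032,0],[0,0,-0.3]]
    - [[-0.37,-0.035,0],[0,0,-0.34]]
    - [[-0.388,-0.0365,0],[0,0,-0.358]]
    - [[-0.388,-0.0365,0],[0,0,-0.358]]
    - [[-0.388,-0.0365,0],[0,0,-0.358]]

```text
t: 6.2
position: [0.5003, -0.1986, 0.1838]
tool_rot: [-1.789, -2.58, -0.0]
force: [0.2, 0.4, -1.0]
opening: 0.411
finger_force: 40.4
```

```bash
cat > axis.py <<'E'
from h import *
o=get_obs();print(o["position"],o["tool_rot"],o["force"])
f=cam("wrist");p=cloud(f);q=p.reshape(-1,3);T=o["position"]
d=q[:,:2]-T[:2];ok=np.isfinite(q).all(1)&(np.hypot(*d.T)<.08)
c=f["pixels"].reshape(-1,3).astype(int);b=ok&(c[:,2]>c[:,0]+25)&(np.hypot(*d.T)>.022)
z0=np.median(q[b,2]);print("web z",z0)
s=q[b&(q[:,2]>z0-.001)]
(m,n),r=cv2.minEnclosingCircle(s[:,:2].astype(np.float32));print("circle",m,n,r)
# rims: fit by least squares of cup pattern
rm=q[b&(q[:,2]>z0+.003)&(q[:,2]<z0+.009)]
from scipy.optimize import least_squares
def g(x,P=rm):
    D=P[:,:2]-x[:2];a=x[2]+np.round((np.arctan2(D[:,1],D[:,0])-x[2])/(np.pi/3))*np.pi/3
    return np.hypot(*(D-.046*np.c_[np.cos(a),np.sin(a)]).T)-.0095
best=min((least_squares(g,[T[0],T[1],a],loss="soft_l1",f_scale=.001) for a in np.radians(range(0,60,10))),key=lambda r:r.cost)
print("axis",best.x[:2],"phase mod60",np.degrees(best.x[2])%60,best.cost,len(rm))
E
python3 axis.py
```

```text
[ 0.50034016 -0.19857712  0.18375471] [-1.78940028e+00 -2.58042328e+00 -3.77015198e-04] [ 0.16030343  0.42458915 -0.96354232]
web z 0.17496623797172162
circle 0.4996674358844757 -0.1989690065383911 0.05665145069360733
axis [ 0.49954018 -0.19836679] phase mod60 46.04529013606367 0.00037979805895119715 2106
```

play_rows:
  targets:
    - [[-0.001,0,0.005],[0,0,0]]
    - [[-0.001,0,0.015],[0,0,0]]
    - [[-0.001,0,0.022],[0,0,0]]
    - [[-0.001,0,0.028],[0,0,0]]
    - [[-0.001,0,0.033],[0,0,0]]
    - [[-0.001,0,0.038],[0,0,0]]
    - [[-0.001,0,0.043],[0,0,0]]
    - [[-0.001,0,0.043],[0,0,0]]

```text
t: 7.25
position: [0.5007, -0.2004, 0.141]
tool_rot: [-1.79, -2.581, 0.0]
force: [0.5, 0.0, -1.4]
opening: 0.41
finger_force: 40.4
```

play_rows:
  targets:
    - [[0,0,0.004],[0,0,0]]
    - [[0,0,0.008],[0,0,0]]
    - [[0,0,0.012],[0,0,0]]
    - [[0,0,0.015],[0,0,0]]
    - [[0,0,0.018],[0,0,0]]
    - [[0,0,0.019],[0,0,0]]
    - [[0,0,0.019],[0,0,0]]

```text
t: 8.12
position: [0.5008, -0.2004, 0.1223]
tool_rot: [-1.79, -2.581, 0.0]
force: [-0.3, -0.2, -1.3]
opening: 0.41
finger_force: 40.4
```

play_rows:
  targets:
    - [[0,0,0.001],[0,0,0]]
    - [[0,0,0.001],[0,0,0]]
    - [[0,0,0.001],[0,0,0]]
    - [[0,0,0.001],[0,0,0]]
    - [[0,0,0.001],[0,0,0]]
  jaw: 0.8

```text
t: 8.75
position: [0.5008, -0.2005, 0.1214]
tool_rot: [1.79, 2.581, -0.0]
force: [0.2, -0.6, -0.4]
opening: 0.801
finger_force: 0.0
```

play_rows:
  targets:
    - [[0,0,-0.03],[0,0,0]]
    - [[0,0,-0.06],[0,0,0]]
    - [[0,0,-0.06],[0,0,0]]
    - [[0,0,-0.06],[0,0,0]]

```text
t: 9.25
position: [0.5005, -0.2002, 0.1806]
tool_rot: [-1.79, -2.581, 0.0]
force: [0.7, -0.0, 0.6]
opening: 0.804
finger_force: 0.0
```

```bash
python3 axis.py; python3 - <<'E'
from h import *
f=cam("scene");save(f,"rel.png",(290,180,400,290),5)
E
```

```text
[ 0.50050255 -0.20021138  0.18064233] [-1.78976763e+00 -2.58054864e+00  4.05974021e-05] [ 0.71439757 -0.033104    0.55519102]
web z 0.11067138716017227
circle 0.4996626377105713 -0.20127186179161072 0.056619130074977875
axis [ 0.49979845 -0.20044913] phase mod60 45.499024802507236 0.0002695136873007779 1545
```

View pics/rel.png

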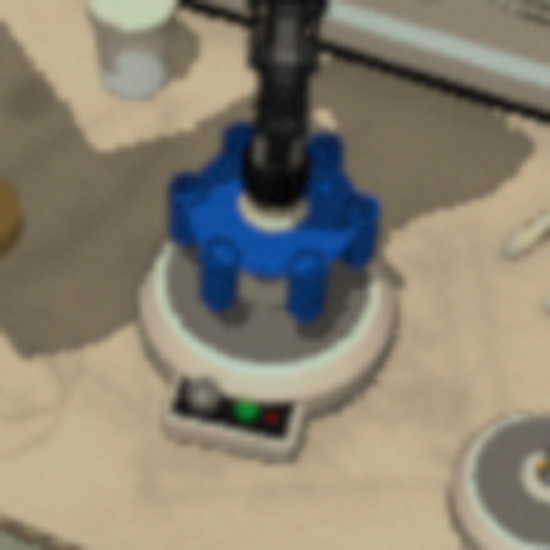

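The view shows the carousel standing loose and level on the mixer, knob at about (275,180), web at z = 0.111. That puts its underside about 74 mm up, resting on the keys. Regrasping lightly and turning +30.5°.

play_rows:
  targets:
    - [[0,0,0.03],[0,0,0]]
    - [[0,0,0.055],[0,0,0]]
    - [[0,0,0.06],[0,0,0]]
    - [[0,0,0.06],[0,0,0]]

```text
t: 9.85
position: [0.5009, -0.2005, 0.1214]
tool_rot: [-1.79, -2.581, 0.0]
force: [-0.3, -0.6, -0.1]
opening: 0.801
finger_force: 0.0
```

play_rows:
  targets:
    - [[0,0,0],[0,0,0]]
    - [[0,0,0],[0,0,0]]
    - [[0,0,0],[0,0,0]]
    - [[0,0,0],[0,0,0]]
    - [[0,0,0],[0,0,0]]
  jaw: 0.3
  newtons: 20

```text
t: 10.48
position: [0.5011, -0.2007, 0.1221]
tool_rot: [1.789, 2.58, -0.0]
force: [-1.5, -0.0, 6.1]
opening: 0.416
finger_force: 21.6
```

play_rows:
  targets:
    - [[0,0,0],[0,0,-0.1]]
    - [[0,0,0],[0,0,-0.2]]
    - [[0,0,0],[0,0,-0.3]]
    - [[0,0,0],[0,0,-0.4]]
    - [[0,0,0],[0,0,-0.48]]
    - [[0,0,0],[0,0,-0.532]]
    - [[0,0,0],[0,0,-0.532]]
    - [[0,0,0],[0,0,-0.532]]

```text
t: 11.48
position: [0.5014, -0.2007, 0.1221]
tool_rot: [1.048, 2.959, -0.001]
force: [0.0, -1.1, 5.4]
opening: 0.414
finger_force: 21.3
```

play_rows:
  targets:
    - [[0,0,0],[0,0,0]]
    - [[0,0,0],[0,0,0]]
    - [[0,0,0],[0,0,0]]
    - [[0,0,0],[0,0,0]]
    - [[0,0,0],[0,0,0]]
  jaw: 0.8

```text
t: 12.1
position: [0.5008, -0.2004, 0.1213]
tool_rot: [-1.049, -2.961, -0.0]
force: [-0.3, 0.3, 0.3]
opening: 0.802
finger_force: 0.0
```

```bash
python3 axis.py
```

```text
[ 0.50081609 -0.20040827  0.12129442] [-1.04881351e+00 -2.96127199e+00 -3.48063045e-05] [-0.27618571  0.26822178  0.29219153]
web z 0.11071415660407392
circle 0.5000587701797485 -0.20191363990306854 0.05666054040193558
axis [ 0.49992696 -0.20099937] phase mod60 16.004326373367817 0.0004157389223606784 2360
```

Phase is now 76° and it hasn't dropped, so the slots are under the other set of cups. Turning back 60°.

play_rows:
  targets:
    - [[0,0,0],[0,0,0]]
    - [[0,0,0],[0,0,0]]
    - [[0,0,0],[0,0,0]]
    - [[0,0,0],[0,0,0]]
    - [[0,0,0],[0,0,0]]
  jaw: 0.3

```text
t: 12.78
position: [0.5009, -0.2005, 0.1214]
tool_rot: [1.049, 2.961, -0.0]
force: [0.5, -0.5, 2.1]
opening: 0.417
finger_force: 21.0
```

play_rows:
  targets:
    - [[0,0,0],[0,0,0.1]]
    - [[0,0,0],[0,0,0.2]]
    - [[0,0,0],[0,0,0.3]]
    - [[0,0,0],[0,0,0.4]]
    - [[0,0,0],[0,0,0.5]]
    - [[0,0,0],[0,0,0.6]]
    - [[0,0,0],[0,0,0.7]]
    - [[0,0,0],[0,0,0.8]]
    - [[0,0,0],[0,0,0.9]]
    - [[0,0,0],[0,0,1.0]]
    - [[0,0,0],[0,0,1.047]]
    - [[0,0,0],[0,0,1.047]]
    - [[0,0,0],[0,0,1.047]]

```text
t: 14.4
position: [0.5007, -0.2003, 0.1211]
tool_rot: [-2.387, -2.041, 0.0]
force: [0.1, 0.5, -1.7]
opening: 0.414
finger_force: 20.7
```

play_rows:
  targets:
    - [[0,0,0],[0,0,0]]
    - [[0,0,0],[0,0,0]]
    - [[0,0,0],[0,0,0]]
    - [[0,0,0],[0,0,0]]
    - [[0,0,0],[0,0,0]]
  jaw: 0.8

```text
t: 15.02
position: [0.5008, -0.2004, 0.1213]
tool_rot: [2.389, 2.04, 0.0]
force: [1.0, -1.1, -0.1]
opening: 0.8
finger_force: 0.0
```

```bash
python3 axis.py
```

```text
[ 0.50084252 -0.20043317  0.12133787] [2.38873203e+00 2.04043171e+00 4.52571253e-05] [ 1.02459481 -1.12474681 -0.05896169]
web z 0.09892752317118926
circle 0.5004816055297852 -0.20146439969539642 0.05642072483897209
axis [ 0.50044994 -0.20116316] phase mod60 15.40322815353633 0.00037434126878314476 2072
```

It dropped 12 mm: the slots are over the keys and it rests on the balls. Raising, shutting the fingers and pressing on the knob.

play_rows:
  targets:
    - [[0,0,-0.03],[0,0,0]]
    - [[0,0,-0.06],[0,0,0]]
    - [[0,0,-0.06],[0,0,0]]

```text
t: 15.45
position: [0.5016, -0.2009, 0.1833]
tool_rot: [2.385, 2.038, 0.002]
force: [-0.4, -0.1, -0.5]
opening: 0.804
finger_force: 0.0
```

play_rows:
  targets:
    - [[0,0,0],[0,0,0]]
    - [[0,0,0],[0,0,0]]
    - [[0,0,0],[0,0,0]]
    - [[0,0,0.01],[0,0,0]]
    - [[0,0,0.025],[0,0,0]]
    - [[0,0,0.033],[0,0,0]]
    - [[0,0,0.037],[0,0,0]]
    - [[0,0,0.037],[0,0,0]]
  jaw: 0

```text
t: 16.45
position: [0.5008, -0.2004, 0.1442]
tool_rot: [-2.389, -2.04, 0.0]
force: [0.3, 0.2, -0.4]
opening: 0.0
finger_force: 0.0
```

play_rows:
  targets:
    - [[0,0,0.001],[0,0,0]]
    - [[0,0,0.002],[0,0,0]]
    - [[0,0,0.003],[0,0,0]]
    - [[0,0,0.004],[0,0,0]]
    - [[0,0,0.005],[0,0,0]]
    - [[0,0,0.005],[0,0,0]]

```text
t: 17.2
position: [0.5008, -0.2004, 0.1392]
tool_rot: [-2.389, -2.04, 0.0]
force: [0.0, -0.1, -0.7]
opening: -0.002
finger_force: 0.0
```

play_rows:
  targets:
    - [[0,0,0.001],[0,0,0]]
    - [[0,0,0.002],[0,0,0]]
    - [[0,0,0.003],[0,0,0]]
    - [[0,0,0.003],[0,0,0]]

```text
t: 17.7
position: [0.5014, -0.2006, 0.1377]
tool_rot: [2.387, 2.039, 0.002]
force: [-1.1, 1.3, 9.7]
opening: -0.002
finger_force: 5.3
```

play_rows:
  targets:
    - [[0,0,0.001],[0,0,0]]
    - [[0,0,0.002],[0,0,0]]
    - [[0,0,0.002],[0,0,0]]

```text
t: 18.08
position: [0.5016, -0.2007, 0.136]
tool_rot: [2.386, 2.038, 0.002]
force: [-1.0, 2.4, 11.5]
opening: -0.001
finger_force: 5.8
```

play_rows:
  targets:
    - [[0,0,0.001],[0,0,0]]
    - [[0,0,0.002],[0,0,0]]
    - [[0,0,0.003],[0,0,0]]
    - [[0,0,0.004],[0,0,0]]
    - [[0,0,0.005],[0,0,0]]
    - [[0,0,0.006],[0,0,0]]
    - [[0,0,0.006],[0,0,0]]

```text
t: 18.95
position: [0.5009, -0.2004, 0.1285]
tool_rot: [2.389, 2.04, 0.0]
force: [0.6, 0.5, 4.4]
opening: -0.002
finger_force: 1.8
```

play_rows:
  targets:
    - [[0,0,0.001],[0,0,0]]
    - [[0,0,0.002],[0,0,0]]
    - [[0,0,0.002],[0,0,0]]

```text
t: 19.32
position: [0.501, -0.2003, 0.1266]
tool_rot: [2.389, 2.04, 0.001]
force: [-0.1, 2.7, 5.5]
opening: 0.004
finger_force: 3.3
```

Past the balls. A few millimetres more, to meet the flange at about 0.126.

play_rows:
  targets:
    - [[0,0,0.001],[0,0,0]]
    - [[0,0,0.002],[0,0,0]]
    - [[0,0,0.003],[0,0,0]]
    - [[0,0,0.003],[0,0,0]]

```text
t: 19.82
position: [0.5018, -0.2003, 0.1262]
tool_rot: [2.386, 2.038, 0.004]
force: [-3.3, 6.5, 26.9]
opening: 0.001
finger_force: 13.4
```

play_rows:
  targets:
    - [[0,0,-0.005],[0,0,0]]
    - [[0,0,-0.03],[0,0,0]]
    - [[0,0,-0.07],[0,0,0]]
    - [[0,0,-0.1],[0,0,0]]
    - [[0,0,-0.1],[0,0,0]]
    - [[0,0,-0.1],[0,0,0]]

```text
t: 20.58
position: [0.5004, -0.2003, 0.222]
tool_rot: [-2.387, -2.039, 0.001]
force: [0.0, -0.3, -0.3]
opening: 0.001
finger_force: 0.0
```

```bash
python3 axis.py; python3 - <<'E'
from h import *
save(cam("scene"),"end.png",(220,140,440,310),3.5)
E
```

```text
[ 0.50037991 -0.20026107  0.22198404] [-2.38727505e+00 -2.03877649e+00  1.13737499e-03] [ 0.0336802  -0.28633034 -0.30927267]
web z 0.08669480787329426
circle 0.5006345510482788 -0.20064085721969604 0.05615947023034096
axis [ 0.50055638 -0.2005993 ] phase mod60 15.421571626522692 0.0001525153243256928 834
```

View pics/end.png

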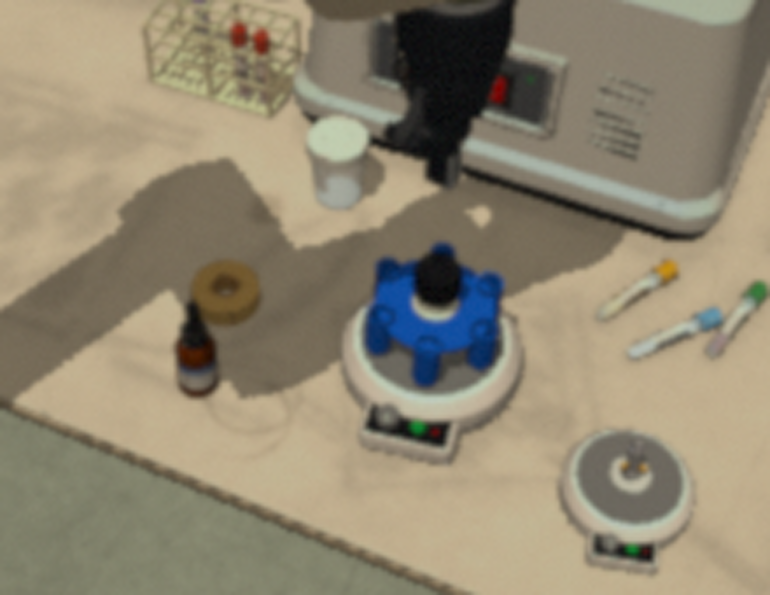

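The final view shows the carousel seated low and level on the large mixer at (435,320). Its web is at z = 0.087, which puts the underside at 0.050. The cup, bottle and tape haven't moved, and the robot is clear.

```bash
python3 -c "
from station import job_done; print(job_done())"
```

```text
the job is handed in; nothing more can be done
None
```

The carousel is on the larger mixer and fully home on the flange, set down loose, turned until it dropped over the keys, then pressed down (highest push I read was 27 N); the cup, bottle and tape look undisturbed, and I handed the job in at about 21 s without seeing a verdict.

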